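# Release the red deck case from the stall's display rack

### The arm

A 7-joint arm with a two-finger parallel gripper is mounted at the origin on the work surface. World frame = base frame: x ahead of the robot, y to its left, z up, the work surface at z = 0. Lengths are in m, angles in rad, forces in N, time in s.
With the tool pointing down it reaches from about 0.425 to 0.875 m from the base axis. Payload 4.7 kg.
Tool frame: the origin (TCP) lies at the very end of the fingers, on their centre line; the grasp point (between the pads) lies 19 mm behind it; z points along the fingers, y is the line along which they close (so a half turn about z gives the same grasp; the last joint's range is limited). The gripper opens to 87 mm and grips with 3 to 60 N. Pads are 19 mm wide; open, the fingers measure 117 mm over their backs; the gripper's body (75 mm by 190 mm) begins 51 mm behind the grasp point.
Start: joints at [1.188, 0.321, -0.07, 1.45, 0.023, 1.371, -0.057], TCP at [0.251, -0.6, 0.223] pointing down, gripper open.
Joint ranges: [-2.86, 2.86], [-0.3, 2.09], [-1.38, 1.24], [0.06, 2.45], [-1.56, 4.7], [0.09, 2.05], [-2.69, 2.69]. Speed limits (rad/s): [2.57, 2.57, 3.14, 3.14, 3.14, 3.14, 3.14].

### API

Orientations are given as a unit quaternion [w, x, y, z].
In Python, from cell import ctrl gives the robot as it stands. The module is installed in compiled form; this text tells all that it offers.
- The arm moves only by the tool arm_command, never from a script. Its argument "rows" is a list of rows, each an object of numbers: "jaw": the finger opening in mm, from 0 to 87; "tx", "ty", "tz": the shift along the tool's x, y, z each as a share of 0.2 m, from -1 to 1; "wx", "wy", "wz": the turn, a rotation vector about the tool's x, y, z each as a share of 0.08 rad, from -1 to 1. A call has 1 to 5 rows; each row shifts and turns the commanded pose from where the row before left it, along the tool's axes as they then stand; what a row does not reach is not made up. A row lasts 1/10 s, in which the tool goes at most 50 mm and 8.59 degrees, less where a joint would pass 70% of its speed; a pose out of reach is approached as far as the arm can. A call with a number of a shift or a turn outside -1 to 1 is refused whole. A call with a gripper value outside its range is refused whole. The fingers move at their own pace and stop on an object; "newtons" is the grip in N (left out, the last holds). Time passes only in rows, so rows that do not move let the fingers close. It gives the time, the measured TCP pose, the force, the opening and the grip force at its end, in the units of the state.
- ctrl.get_state(): the state, without advancing time (a new reading comes with each control period).
- ctrl.grab_frame(name): name is "scene" or "top" or "wrist"; returns (picture, depth): 480x640x3 uint8, red, green, blue; 480x640 float32, m along the optical axis (not along the pixel's ray), 0 where there is no reading.
- ctrl.get_calibration(name): a dict with "fov_y" (degrees; the focal length in pixels is half the picture's height over the tangent of half this angle, whatever the lens; pixels are square), "cx", "cy" (the principal point, pixels), "cam_to_world" (4x4, takes a point from camera to world coordinates). Camera axes: x right, y up, looking along -z (the intrinsics and any distortion apply to the point x, -y, -z); pixel columns grow to the right and rows downward; lengths in m; the calibration is good to about 2 mm. A picture is of the moment at which its call begins: read the wrist's pose just before it. get_calibration takes no time and is no camera call; for the wrist camera it gives the pose at the moment of the call.
- ctrl.job_done(): hands the job in; it is judged then, once.
Trained networks look in the newest picture that a camera, given by its name, has taken for a name from the list of things; names that differ only in an ending like _2 or _b are one class to them, and where a whole thing is asked for, a point or a joint stands for the part that bears it (a point fixed in the world has none). Each returns a list of dicts, best first, with "confidence" (0 to 1); they miss things now and then, are a little off and sometimes report something else, mostly with a low value. They report only what shows in the picture. A call takes as long as a camera call. They do not tell look-alikes from the thing itself.
- ctrl.boxes_of(camera, target): "pixel" ([column, row] in pixels, amid what is visible of it).
- ctrl.pinpoint(camera, target): "pixel" ([column, row] in pixels: a listed point, or the origin of a listed thing).
The state is a dict: "time_s": time; "joint_pos": joint angles; "joint_vel": joint speeds; "joint_torque": joint torques, N m; "ee_pos": TCP position; "tool_rot": TCP orientation; "force": force on the tool from outside, world axes, zero at the start; "torque": the same for the moment, N m; "width": finger opening in m; "gripper_force": force on a finger pad.
Only numpy, scipy, OpenCV 4.12 (cv2) and the standard library are available. Lean on these libraries where they do the work, as an engineer would, in place of code of your own. Each camera call takes 0.05 s, during which the arm holds its last target. There are 200 camera calls.

### The job

A customer at the game stall has chosen the red deck case. Squeeze the two opposing side buttons of the red case together to unlatch it, lift it straight up out of the white rack and set it down gently, standing upright in the middle of the round green pad; leave the blue and yellow cases locked in the rack.

Things in the scene. Friction and masses are not known exactly. Their poses are not given: they have to be found in the camera images.
- red_case: Red deck case, upright box 46 (x) x 70 (y) x 92 mm tall, 0.25 kg, locked in one of 3 rack pockets. Origin: centre of underside, z up. One black ribbed spring button on each broad face (+x, -x), 26 wide, 24 high, centred 74 mm up. Over both buttons 60 mm free, 48 mm squeezed home (5 N each); then both foot latches are free and it can be lifted and carried by the buttons, gripped with 20 to 40 N.
- blue_case: Blue deck case, same make, size and axes as the red, to be left locked in its rack pocket. Origin: centre of underside. The cases stand 95 mm apart in a row along their y, order varies, 25 mm free between them, button faces free. A latch tab under each button, at the foot, catches below the rack's lip unless that button is in.
- yellow_case: Yellow deck case, same make, size and axes as the red, to be left locked in its rack pocket. Origin: centre of underside. The fixed white rack: pocket floors 8 mm above the table, about 2 mm play round a case, walls up to 46 mm above the table, reaching 31 mm from the cases' centre line along x (the flat base 50 mm).
- pad: Hand-over pad: fixed round disc, green face with black rim, 144 mm in diameter, 6 mm thick, lying on the table. Origin at the centre of its underside; its top is 6 mm above the table.
Mind the look-alikes: they are no part of the job. Of the things that look like the red_case, the smallest one is meant. What is shaped like the pad but orange is not meant.

How it is judged:
By the outcome, as a careful person would: the job done as asked, in the order asked, and still so for the second after the job is handed in, with the robot touching nothing.
It also fails if it takes over 40 s, if anything falls off the work surface, if the arm or the gripper's body presses on something with over 40 N, if the wrist force passes 120 N, or if a joint passes its speed limit or range.

## Working session

There is one attempt and no reset: what is moved stays moved. The work goes in short steps, Python scripts to look and compute and a tool call to move; the robot and the scene stay as the last step left them, time stands still between calls to the robot, and variables do not carry over. Pictures are saved under pics/ and viewed, at most 10 in all, crops included, and the job is handed in when it is done.

Besides the shell and the picture viewer there is one more tool, called after "Request:" as name(argument=value, ...) on one line, values as JSON. arm_command: Moves the arm, as the interface text tells. Shift numbers are shares of 0.2 m and turn numbers shares of 0.08 rad, none past 1 either way. Its arguments: {"type":"object","properties":{"rows":{"type":"array","items":{"type":"object","properties":{"jaw":{"type":"number"},"tx":{"type":"number","minimum":-1,"maximum":1},"ty":{"type":"number","minimum":-1,"maximum":1},"tz":{"type":"number","minimum":-1,"maximum":1},"wx":{"type":"number","minimum":-1,"maximum":1},"wy":{"type":"number","minimum":-1,"maximum":1},"wz":{"type":"number","minimum":-1,"maximum":1}}}},"newtons":{"type":"number"}},"required":["rows"]}

```bash
mkdir -p pics; cat > h.py <<'E'
import numpy as np, cv2
from cell import ctrl
def grab(n,f=None):
    p,d=ctrl.grab_frame(n)
    if f: cv2.imwrite('pics/'+f,p[:,:,::-1])
    return p,d,ctrl.get_calibration(n)
def w(c,u,v,d):
    f=240/np.tan(np.radians(c['fov_y'])/2)
    return (np.array(c['cam_to_world'])@np.array([(u-c['cx'])/f*d,-(v-c['cy'])/f*d,-d,1]).T)[:3]
E
python3 - <<'E'
from h import *
a=grab('scene'); b=grab('top')
cv2.imwrite('pics/a.png',cv2.resize(np.vstack([a[0],b[0]])[:,:,::-1],None,fx=.62,fy=.62))
for cam,g in(('scene',a),('top',b)):
    print(cam,{k:v for k,v in g[2].items()})
    for t in('red_case','pad','blue_case'):
        for r in ctrl.boxes_of(cam,t)[:4]:
            u,v=r['pixel'];d=g[1][int(v),int(u)]
            print(t,round(r['confidence'],2),np.round([u,v]),np.round(w(g[2],u,v,d),3),d)
print(ctrl.get_state())
E
```

```text
scene {'fov_y': 52.75462444508062, 'cx': 306.8967302206126, 'cy': 234.6360936263707, 'cam_to_world': array([[ 0.83316573, -0.35763041,  0.42182384,  0.97149833],
       [ 0.5529856 ,  0.5298408 , -0.64302073, -0.92435982],
       [ 0.00646428,  0.76900534,  0.63920966,  0.85519007],
       [ 0.        ,  0.        ,  0.        ,  1.        ]])}
red_case 0.82 [344. 181.] [0.436 0.077 0.109] 1.3465257
red_case 0.79 [393. 212.] [0.604 0.045 0.094] 1.2647806
pad 0.69 [320. 291.] [ 0.553 -0.229  0.005] 1.1669016
pad 0.59 [150. 322.] [ 0.289 -0.525  0.007] 1.0871367
blue_case 0.92 [410. 170.] [0.559 0.249 0.099] 1.4120946
top {'fov_y': 46.468167774546586, 'cx': 318.8285718253448, 'cy': 242.12030485672588, 'cam_to_world': array([[ 2.78560566e-02,  9.83254083e-01, -1.80098441e-01,
         2.54403558e-01],
       [-9.99611891e-01,  2.74595580e-02, -4.69478164e-03,
        -1.12511667e-01],
       [ 3.29260375e-04,  1.80159321e-01,  9.83637388e-01,
         1.16904325e+00],
       [ 0.00000000e+00,  0.00000000e+00,  0.00000000e+00,
         1.00000000e+00]])}
red_case 0.81 [297. 251.] [ 0.428
[... 320 characters left out ...]
nt_pos': array([ 1.18809459,  0.32113883, -0.07008323,  1.45066134,  0.02260264,
        1.37079744, -0.05689959]), 'joint_vel': array([-0.00010526, -0.00272355,  0.0020782 , -0.00209109,  0.0007747 ,
        0.00014422, -0.00102277]), 'joint_torque': array([ 2.10833227e-04, -4.90453112e+01, -4.02384913e-01, -3.12293172e+01,
       -6.37690024e-02,  3.63476865e-02,  8.99474526e-05]), 'ee_pos': array([ 0.25114763, -0.59945692,  0.22241506]), 'tool_rot': array([-1.00627452e-04,  9.80382267e-01,  1.97105552e-01, -4.99029184e-05]), 'force': array([-0.30949503,  0.35242441,  0.4200386 ]), 'torque': array([-0.02538319, -0.02934212, -0.01556491]), 'gripper_force': 0.0, 'width': 0.08717143453270715}
```

View pics/a.png

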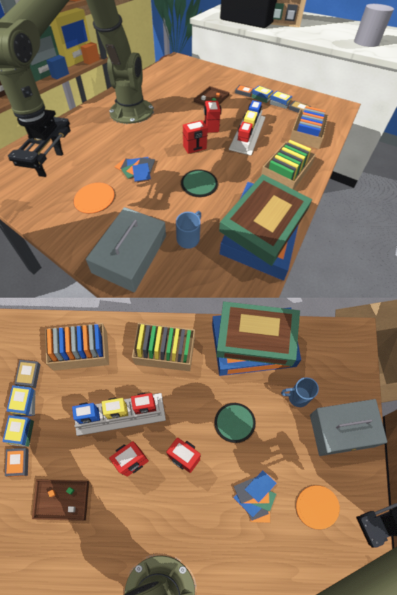

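The composite shows the rack with blue, yellow and red cases from left to right in the top view. The red case is near full-frame top pixel (230,170). Two taller loose red look-alikes stand nearer the robot. The green pad is at (377,204), and the orange disc at (512,337) is a decoy.

```bash
cat >> h.py <<'E'
def cloud(d,c):
    u,v=np.meshgrid(np.arange(640),np.arange(480)); f=240/np.tan(np.radians(c['fov_y'])/2)
    P=np.stack([(u-c['cx'])/f*d,-(v-c['cy'])/f*d,-d,np.ones_like(d)],-1)@np.array(c['cam_to_world']).T
    return P[...,:3]
E
python3 - <<'E'
from h import *
p,d,c=grab('top')
P=cloud(d,c); x,y,z=P[...,0],P[...,1],P[...,2]
m=((x>.5)&(x<.68)&(y>0.0)&(y<.33)&(z>.088)&(z<.115)).astype(np.uint8)
n,l,s,_=cv2.connectedComponentsWithStats(m)
for i in range(1,n):
    if s[i,4]<100: continue
    q=P[l==i]; r=cv2.minAreaRect((q[:,:2]*1000).astype(np.float32)); print(s[i,4],np.round(r[0]),np.round(r[1]),r[2],np.median(q[:,2]),np.round(p[l==i].mean(0)))
h=cv2.cvtColor(p,cv2.COLOR_RGB2HSV)
m=((h[...,0]>50)&(h[...,0]<95)&(h[...,1]>80)&(x>.45)&(x<.66)&(y>-.35)&(y<-.12)&(z<.03))
q=P[m]; print('pad',m.sum(),cv2.minEnclosingCircle((q[:,:2]*1000).astype(np.float32)),q.mean(0))
E
```

```text
903 [597.  76.] [62. 70.] 10.927021980285645 0.0995594475920385 [201. 116. 113.]
923 [578. 169.] [61. 71.] 12.211579322814941 0.09962773649152856 [213. 202. 133.]
937 [559. 262.] [61. 71.] 9.60268783569336 0.09952051777323656 [116. 141. 189.]
pad 2552 ((561.0259399414062, -233.27902221679688), 62.827857971191406) [ 0.56040286 -0.23277373  0.00620124]
```

Request:
arm_command(rows=[{"tx":0.2,"ty":-0.02,"wz":-0.86,"jaw":87},{"tx":0.2,"ty":-0.02,"wz":-0.86,"jaw":87},{"tx":0.2,"ty":-0.02,"wz":-0.86,"jaw":87},{"tx":0.2,"ty":-0.02,"wz":-0.86,"jaw":87},{"tx":0.2,"ty":-0.02,"wz":-0.86,"jaw":87}])

```text
invalid input at $.rows[0]: expected keys jaw, tx, ty, tz, wx, wy, wz
```

Request:
arm_command(rows=[{"tx":0.2,"ty":-0.02,"tz":0,"wx":0,"wy":0,"wz":-0.86,"jaw":87},{"tx":0.2,"ty":-0.02,"tz":0,"wx":0,"wy":0,"wz":-0.86,"jaw":87},{"tx":0.2,"ty":-0.02,"tz":0,"wx":0,"wy":0,"wz":-0.86,"jaw":87},{"tx":0.2,"ty":-0.02,"tz":0,"wx":0,"wy":0,"wz":-0.86,"jaw":87},{"tx":0.2,"ty":-0.02,"tz":0,"wx":0,"wy":0,"wz":-0.86,"jaw":87}])

```text
time_s: 0.95
ee_pos: [0.4136, -0.48, 0.2226]
tool_rot: [0.0, 0.932, 0.363, 0.0]
force: [0.2, -0.5, -0.2]
width: 0.0868
gripper_force: 0.0
```

Request:
arm_command(rows=[{"tx":0.2,"ty":-0.02,"tz":0,"wx":0,"wy":0,"wz":-0.86,"jaw":87},{"tx":0.2,"ty":-0.02,"tz":0,"wx":0,"wy":0,"wz":-0.86,"jaw":87},{"tx":0.2,"ty":-0.02,"tz":0,"wx":0,"wy":0,"wz":-0.86,"jaw":87},{"tx":0.2,"ty":-0.02,"tz":0,"wx":0,"wy":0,"wz":-0.86,"jaw":87},{"tx":0.2,"ty":-0.02,"tz":0,"wx":0,"wy":0,"wz":-0.86,"jaw":87}])

```text
time_s: 1.45
ee_pos: [0.525, -0.3137, 0.2226]
tool_rot: [0.0, 0.856, 0.517, 0.0]
force: [1.4, 0.0, -0.0]
width: 0.0871
gripper_force: 0.0
```

Request:
arm_command(rows=[{"tx":0.2,"ty":-0.02,"tz":0,"wx":0,"wy":0,"wz":-0.86,"jaw":87},{"tx":0.2,"ty":-0.02,"tz":0,"wx":0,"wy":0,"wz":-0.86,"jaw":87},{"tx":0.2,"ty":-0.02,"tz":0,"wx":0,"wy":0,"wz":-0.86,"jaw":87},{"tx":0.2,"ty":-0.02,"tz":0,"wx":0,"wy":0,"wz":-0.86,"jaw":87},{"tx":0.2,"ty":-0.02,"tz":0,"wx":0,"wy":0,"wz":-0.86,"jaw":87}])

```text
time_s: 1.95
ee_pos: [0.5737, -0.1196, 0.2227]
tool_rot: [0.0, 0.755, 0.656, 0.0]
force: [0.9, -0.6, 0.1]
width: 0.0871
gripper_force: 0.0
```

Request:
arm_command(rows=[{"tx":0.2,"ty":-0.02,"tz":0,"wx":0,"wy":0,"wz":-0.86,"jaw":87},{"tx":0.2,"ty":-0.02,"tz":0,"wx":0,"wy":0,"wz":-0.86,"jaw":87},{"tx":0.1,"ty":0,"tz":0,"wx":0,"wy":0,"wz":-0.86,"jaw":87},{"tx":0,"ty":0,"tz":0,"wx":0,"wy":0,"wz":-0.86,"jaw":87},{"tx":0,"ty":0,"tz":0,"wx":0,"wy":0,"wz":-0.86,"jaw":87}])

```text
time_s: 2.45
ee_pos: [0.574, -0.0195, 0.2228]
tool_rot: [0.0, 0.63, 0.776, -0.0]
force: [-0.3, -0.9, 0.3]
width: 0.0869
gripper_force: 0.0
```

Take one wrist picture and refine the red case's pose.

```bash
cat > m.py <<'E'
from h import *
s=ctrl.get_state(); p,d,c=grab('wrist','w1.png')
P=cloud(d,c); x,y,z=P[...,0],P[...,1],P[...,2]
m=((x>.5)&(x<.68)&(y>0.0)&(y<.33)&(z>.09)&(z<.115)).astype(np.uint8)
n,l,t,_=cv2.connectedComponentsWithStats(m)
for i in range(1,n):
    if t[i,4]<300: continue
    q=P[l==i]; r=cv2.minAreaRect((q[:,:2]*1000).astype(np.float32)); print(t[i],np.round(r[0],1),np.round(r[1]),r[2],np.median(q[:,2]),np.round(p[l==i].mean(0)))
q=s['tool_rot'];a=2*np.arctan2(q[2],q[1]);print(s['ee_pos'],'toolx yaw',np.degrees(a))
e=np.array([.597,.076])-s['ee_pos'][:2]
print('to (.597,.076): tx',e@[np.cos(a),np.sin(a)]/.2,'ty',e@[np.sin(a),-np.cos(a)]/.2)
E
python3 m.py
```

```text
[ 342    0   82   40 2546] [582.6 145.1] [59. 25.] 12.142179489135742 0.09864622852418076 [232. 224.  64.]
[ 339   74   77   94 6081] [597.4  74.7] [60. 69.] 12.079471588134766 0.09879754909838073 [214. 118. 110.]
[ 0.57404613 -0.01950839  0.2227741 ] toolx yaw 101.87947377617236
to (.597,.076): tx 0.4436886328962889 ty 0.21061506515289727
```

View pics/w1.png

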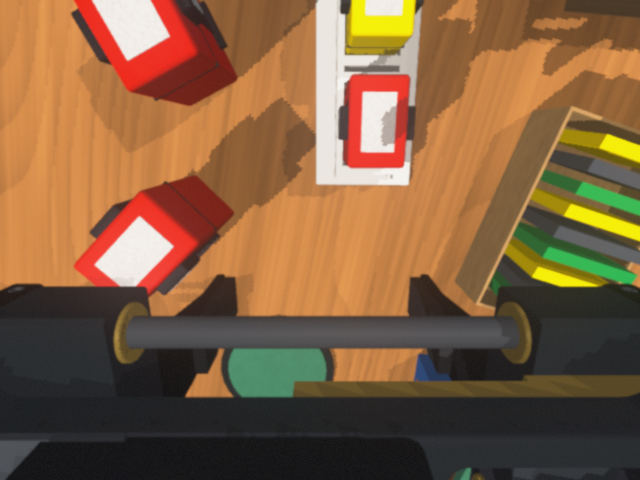

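The wrist picture shows the red rack case at (378,120), with both buttons visible and the yaw matching the tool. The loose red cases are at left. Next: move over it, then descend.

Request:
arm_command(rows=[{"tx":0.19,"ty":0.1,"tz":0,"wx":0,"wy":0,"wz":0,"jaw":87},{"tx":0.19,"ty":0.1,"tz":0,"wx":0,"wy":0,"wz":0,"jaw":87},{"tx":0.057,"ty":0.012,"tz":0.1,"wx":0,"wy":0,"wz":0,"jaw":87},{"tx":0,"ty":0,"tz":0.2,"wx":0,"wy":0,"wz":0,"jaw":87},{"tx":0,"ty":0,"tz":0.15,"wx":0,"wy":0,"wz":0,"jaw":87}])

```text
time_s: 3.0
ee_pos: [0.5977, 0.0739, 0.131]
tool_rot: [-0.0, 0.632, 0.775, -0.0]
force: [0.3, -0.4, -0.0]
width: 0.0872
gripper_force: 0.0
```

Request:
arm_command(rows=[{"tx":0,"ty":0,"tz":0,"wx":0,"wy":0,"wz":0,"jaw":87},{"tx":0,"ty":0,"tz":0,"wx":0,"wy":0,"wz":0,"jaw":87}])

```text
time_s: 3.2
ee_pos: [0.5982, 0.0731, 0.133]
tool_rot: [-0.0, 0.633, 0.774, -0.0]
force: [0.7, 0.5, 0.8]
width: 0.0873
gripper_force: 0.0
```

Request:
arm_command(rows=[{"tx":0.009,"ty":-0.005,"tz":0.1,"wx":0,"wy":0,"wz":-0.12,"jaw":87},{"tx":0,"ty":0,"tz":0.1,"wx":0,"wy":0,"wz":0,"jaw":87},{"tx":0,"ty":0,"tz":0.1,"wx":0,"wy":0,"wz":0,"jaw":87},{"tx":0,"ty":0,"tz":0.05,"wx":0,"wy":0,"wz":0,"jaw":87},{"tx":0,"ty":0,"tz":0,"wx":0,"wy":0,"wz":0,"jaw":87}])

```text
time_s: 3.7
ee_pos: [0.597, 0.0746, 0.0629]
tool_rot: [0.0, 0.629, 0.778, -0.0]
force: [-0.6, 0.4, 0.2]
width: 0.0869
gripper_force: 0.0
```

Request:
arm_command(rows=[{"tx":0,"ty":0,"tz":0,"wx":0,"wy":0,"wz":0,"jaw":30},{"tx":0,"ty":0,"tz":0,"wx":0,"wy":0,"wz":0,"jaw":30},{"tx":0,"ty":0,"tz":0,"wx":0,"wy":0,"wz":0,"jaw":30},{"tx":0,"ty":0,"tz":0,"wx":0,"wy":0,"wz":0,"jaw":30},{"tx":0,"ty":0,"tz":0,"wx":0,"wy":0,"wz":0,"jaw":30}], newtons=30)

```text
time_s: 4.2
ee_pos: [0.5973, 0.0749, 0.0631]
tool_rot: [0.001, 0.629, 0.778, 0.0]
force: [-0.1, -0.8, 0.9]
width: 0.0547
gripper_force: 3.3
```

Request:
arm_command(rows=[{"tx":0,"ty":0,"tz":0,"wx":0,"wy":0,"wz":0,"jaw":30},{"tx":0,"ty":0,"tz":0,"wx":0,"wy":0,"wz":0,"jaw":30},{"tx":0,"ty":0,"tz":0,"wx":0,"wy":0,"wz":0,"jaw":30}])

```text
time_s: 4.5
ee_pos: [0.5976, 0.075, 0.0633]
tool_rot: [0.001, 0.628, 0.778, 0.001]
force: [1.3, 0.9, 4.7]
width: 0.0462
gripper_force: 30.0
```

Request:
arm_command(rows=[{"tx":0,"ty":0,"tz":-0.03,"wx":0,"wy":0,"wz":0,"jaw":30},{"tx":0,"ty":0,"tz":-0.03,"wx":0,"wy":0,"wz":0,"jaw":30},{"tx":0,"ty":0,"tz":-0.03,"wx":0,"wy":0,"wz":0,"jaw":30},{"tx":0,"ty":0,"tz":0,"wx":0,"wy":0,"wz":0,"jaw":30}])

```text
time_s: 4.9
ee_pos: [0.5966, 0.0748, 0.0813]
tool_rot: [0.0, 0.628, 0.778, -0.0]
force: [2.0, 0.4, -1.8]
width: 0.0458
gripper_force: 30.0
```

Request:
arm_command(rows=[{"tx":0,"ty":0,"tz":-0.08,"wx":0,"wy":0,"wz":0,"jaw":30},{"tx":0,"ty":0,"tz":-0.12,"wx":0,"wy":0,"wz":0,"jaw":30},{"tx":0,"ty":0,"tz":-0.12,"wx":0,"wy":0,"wz":0,"jaw":30},{"tx":0,"ty":0,"tz":-0.08,"wx":0,"wy":0,"wz":0,"jaw":30},{"tx":0,"ty":0,"tz":0,"wx":0,"wy":0,"wz":0,"jaw":30}])

```text
time_s: 5.4
ee_pos: [0.5975, 0.0751, 0.1627]
tool_rot: [0.001, 0.628, 0.778, 0.001]
force: [0.5, 0.1, -2.3]
width: 0.0458
gripper_force: 30.0
```

```bash
python3 - <<'E'
from h import *
s=ctrl.get_state();print(s['ee_pos'],s['width'],s['force'])
a=grab('scene');cv2.imwrite('pics/s2.png',a[0][60:360,200:560,::-1])
E
```

```text
[0.59749926 0.07511589 0.16269604] 0.04579713596576786 [ 0.53300956  0.05454377 -2.32399694]
```

View pics/s2.png

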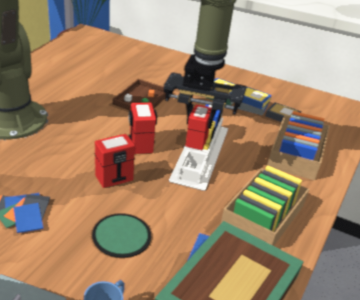

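The red case hangs upright in the gripper at crop (198,125), its pocket is empty, and the green pad at (122,235) is clear. Carrying it over.

Request:
arm_command(rows=[{"tx":-0.08,"ty":-0.03,"tz":0,"wx":0,"wy":0,"wz":0,"jaw":30},{"tx":-0.15,"ty":-0.05,"tz":0,"wx":0,"wy":0,"wz":0,"jaw":30},{"tx":-0.15,"ty":-0.05,"tz":0,"wx":0,"wy":0,"wz":0,"jaw":30},{"tx":-0.15,"ty":-0.05,"tz":0,"wx":0,"wy":0,"wz":0,"jaw":30},{"tx":-0.15,"ty":-0.05,"tz":0,"wx":0,"wy":0,"wz":0,"jaw":30}])

```text
time_s: 5.95
ee_pos: [0.5785, -0.069, 0.1585]
tool_rot: [-0.002, 0.628, 0.778, -0.001]
force: [0.5, 0.6, -2.5]
width: 0.0458
gripper_force: 30.0
```

Request:
arm_command(rows=[{"tx":-0.15,"ty":-0.05,"tz":0,"wx":0,"wy":0,"wz":0,"jaw":30},{"tx":-0.15,"ty":-0.05,"tz":0,"wx":0,"wy":0,"wz":0,"jaw":30},{"tx":-0.15,"ty":-0.05,"tz":0,"wx":0,"wy":0,"wz":0,"jaw":30},{"tx":-0.15,"ty":-0.05,"tz":0,"wx":0,"wy":0,"wz":0,"jaw":30},{"tx":-0.1,"ty":-0.04,"tz":0,"wx":0,"wy":0,"wz":0,"jaw":30}])

```text
time_s: 6.45
ee_pos: [0.5606, -0.2176, 0.1582]
tool_rot: [-0.002, 0.63, 0.777, -0.001]
force: [-1.3, -1.2, -1.8]
width: 0.0459
gripper_force: 30.0
```

Request:
arm_command(rows=[{"tx":-0.08,"ty":-0.03,"tz":0,"wx":0,"wy":0,"wz":0,"jaw":30},{"tx":0,"ty":0,"tz":0,"wx":0,"wy":0,"wz":0,"jaw":30},{"tx":0,"ty":0,"tz":0,"wx":0,"wy":0,"wz":0,"jaw":30}])

```text
time_s: 6.75
ee_pos: [0.5601, -0.2303, 0.1597]
tool_rot: [-0.001, 0.628, 0.778, 0.0]
force: [-1.3, 0.9, -2.1]
width: 0.0462
gripper_force: 30.0
```

```bash
python3 - <<'E'
from h import *
s=ctrl.get_state();print(s['ee_pos'],s['tool_rot'],s['width'],s['force'])
p,d,c=grab('wrist','w2.png');P=cloud(d,c)
for t in('red_case',):
    print([(np.round(r['pixel']),r['confidence']) for r in ctrl.boxes_of('wrist',t)])
p,d,c=grab('scene');P=cloud(d,c);x,y,z=P[...,0],P[...,1],P[...,2]
h=cv2.cvtColor(p,cv2.COLOR_RGB2HSV)
m=((h[...,0]>50)&(h[...,0]<95)&(h[...,1]>60)&(x>.45)&(x<.66)&(y>-.35)&(y<-.12)&(z<.03))
q=P[m]; print('pad scene',m.sum(),cv2.minEnclosingCircle((q[:,:2]*1000).astype(np.float32)),q.mean(0))
# lowest red points of held case
m=((h[...,0]<8)|(h[...,0]>172))&(h[...,1]>150)&(abs(x-s['ee_pos'][0])<.07)&(abs(y-s['ee_pos'][1])<.07)&(z>.03)
q=P[m];print('red',m.sum(),np.percentile(q[:,2],[1,50,99]),q.mean(0))
E
```

```text
[ 0.56007008 -0.23030235  0.15973486] [-1.00201779e-03  6.28281988e-01  7.77984980e-01  3.31387435e-04] 0.046247768505439234 [-1.29008442  0.86690526 -2.12387775]
[(array([320., 281.]), 0.87), (array([187.,  18.]), 0.73)]
pad scene 1640 ((560.4931640625, -233.51663208007812), 65.88679504394531) [ 0.56215561 -0.23631967  0.00619389]
red 948 [0.10771732 0.16259883 0.33152845] [ 0.57078672 -0.25507361  0.16314401]
```

View pics/w2.png

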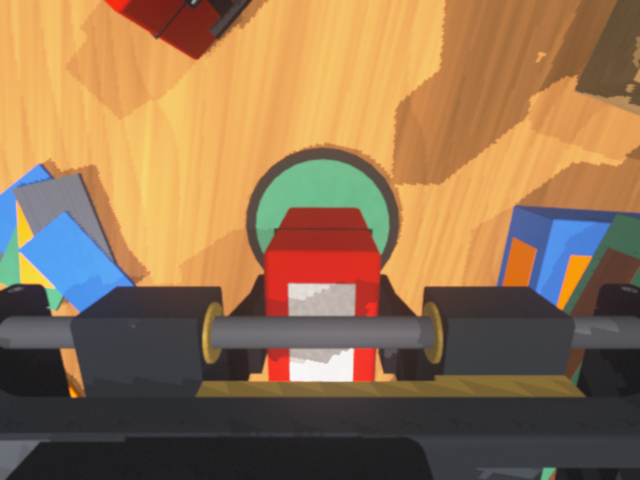

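The wrist view shows the case hanging squarely over the green pad, pad centre column ≈322. The case sits about 3 mm off the pad centre in y. Descending.

Request:
arm_command(rows=[{"tx":-0.016,"ty":-0.001,"tz":0.08,"wx":0,"wy":0,"wz":0,"jaw":30},{"tx":0,"ty":0,"tz":0.14,"wx":0,"wy":0,"wz":0,"jaw":30},{"tx":0,"ty":0,"tz":0.14,"wx":0,"wy":0,"wz":0,"jaw":30},{"tx":0,"ty":0,"tz":0.06,"wx":0,"wy":0,"wz":0,"jaw":30},{"tx":0,"ty":0,"tz":0.03,"wx":0,"wy":0,"wz":0,"jaw":30}])

```text
time_s: 7.4
ee_pos: [0.5597, -0.234, 0.0685]
tool_rot: [-0.001, 0.628, 0.778, -0.0]
force: [0.2, 0.6, -3.2]
width: 0.0461
gripper_force: 30.0
```

Request:
arm_command(rows=[{"tx":0,"ty":0,"tz":0.01,"wx":0,"wy":0,"wz":0,"jaw":30},{"tx":0,"ty":0,"tz":0,"wx":0,"wy":0,"wz":0,"jaw":30}])

```text
time_s: 7.6
ee_pos: [0.5615, -0.2349, 0.0694]
tool_rot: [0.001, 0.628, 0.778, 0.0]
force: [-0.6, 0.9, -2.3]
width: 0.046
gripper_force: 30.0
```

Request:
arm_command(rows=[{"tx":0,"ty":0,"tz":0.01,"wx":0,"wy":0,"wz":0,"jaw":30},{"tx":0,"ty":0,"tz":0.01,"wx":0,"wy":0,"wz":0,"jaw":30},{"tx":0,"ty":0,"tz":0,"wx":0,"wy":0,"wz":0,"jaw":30}])

```text
time_s: 7.9
ee_pos: [0.5608, -0.2349, 0.0648]
tool_rot: [0.0, 0.629, 0.778, -0.0]
force: [-0.4, 0.7, -2.4]
width: 0.0462
gripper_force: 30.0
```

Request:
arm_command(rows=[{"tx":0,"ty":0,"tz":0.007,"wx":0,"wy":0,"wz":0,"jaw":30},{"tx":0,"ty":0,"tz":0,"wx":0,"wy":0,"wz":0,"jaw":30}])

```text
time_s: 8.1
ee_pos: [0.5607, -0.2348, 0.0631]
tool_rot: [-0.0, 0.628, 0.778, -0.0]
force: [-0.3, -0.3, -4.3]
width: 0.0458
gripper_force: 30.0
```

Request:
arm_command(rows=[{"tx":0,"ty":0,"tz":0.005,"wx":0,"wy":0,"wz":0,"jaw":30},{"tx":0,"ty":0,"tz":0,"wx":0,"wy":0,"wz":0,"jaw":30}])

```text
time_s: 8.3
ee_pos: [0.5607, -0.2348, 0.062]
tool_rot: [-0.0, 0.628, 0.778, -0.0]
force: [0.6, 0.0, -2.9]
width: 0.0459
gripper_force: 30.0
```

Request:
arm_command(rows=[{"tx":0,"ty":0,"tz":0.005,"wx":0,"wy":0,"wz":0,"jaw":30},{"tx":0,"ty":0,"tz":0,"wx":0,"wy":0,"wz":0,"jaw":30}])

```text
time_s: 8.5
ee_pos: [0.561, -0.2349, 0.0615]
tool_rot: [0.0, 0.628, 0.778, -0.0]
force: [-1.0, -0.4, -0.4]
width: 0.0459
gripper_force: 30.0
```

Request:
arm_command(rows=[{"tx":0,"ty":0,"tz":0.003,"wx":0,"wy":0,"wz":0,"jaw":30},{"tx":0,"ty":0,"tz":0,"wx":0,"wy":0,"wz":0,"jaw":30}])

```text
time_s: 8.7
ee_pos: [0.5611, -0.2349, 0.0614]
tool_rot: [0.0, 0.628, 0.778, -0.0]
force: [-1.4, 0.3, 4.5]
width: 0.0462
gripper_force: 30.0
```

Contact: it now stands on the pad. Releasing the grip and rising.

Request:
arm_command(rows=[{"tx":0,"ty":0,"tz":0,"wx":0,"wy":0,"wz":0,"jaw":54},{"tx":0,"ty":0,"tz":0,"wx":0,"wy":0,"wz":0,"jaw":62},{"tx":0,"ty":0,"tz":0,"wx":0,"wy":0,"wz":0,"jaw":75},{"tx":0,"ty":0,"tz":0,"wx":0,"wy":0,"wz":0,"jaw":87},{"tx":0,"ty":0,"tz":0,"wx":0,"wy":0,"wz":0,"jaw":87}])

```text
time_s: 9.2
ee_pos: [0.5606, -0.2348, 0.0602]
tool_rot: [-0.0, 0.628, 0.778, -0.0]
force: [-0.3, -0.1, -0.1]
width: 0.0784
gripper_force: 0.0
```

Request:
arm_command(rows=[{"tx":0,"ty":0,"tz":0,"wx":0,"wy":0,"wz":0,"jaw":87},{"tx":0,"ty":0,"tz":0,"wx":0,"wy":0,"wz":0,"jaw":87},{"tx":0,"ty":0,"tz":0,"wx":0,"wy":0,"wz":0,"jaw":87}])

```text
time_s: 9.5
ee_pos: [0.5607, -0.2349, 0.0605]
tool_rot: [-0.0, 0.629, 0.778, -0.0]
force: [0.5, 0.2, 0.8]
width: 0.0866
gripper_force: 0.0
```

Request:
arm_command(rows=[{"tx":0,"ty":0,"tz":-0.08,"wx":0,"wy":0,"wz":0,"jaw":87},{"tx":0,"ty":0,"tz":-0.15,"wx":0,"wy":0,"wz":0,"jaw":87},{"tx":0,"ty":0,"tz":-0.2,"wx":0,"wy":0,"wz":0,"jaw":87},{"tx":0,"ty":0,"tz":-0.2,"wx":0,"wy":0,"wz":0,"jaw":87},{"tx":0,"ty":0,"tz":-0.1,"wx":0,"wy":0,"wz":0,"jaw":87}])

```text
time_s: 10.0
ee_pos: [0.5626, -0.235, 0.2123]
tool_rot: [0.003, 0.628, 0.778, 0.001]
force: [0.7, -0.0, 1.1]
width: 0.087
gripper_force: 0.0
```

Request:
arm_command(rows=[{"tx":0,"ty":-0.2,"tz":0,"wx":0,"wy":0,"wz":0,"jaw":87},{"tx":0,"ty":-0.2,"tz":0,"wx":0,"wy":0,"wz":0,"jaw":87},{"tx":0,"ty":0,"tz":0,"wx":0,"wy":0,"wz":0,"jaw":87},{"tx":0,"ty":0,"tz":0,"wx":0,"wy":0,"wz":0,"jaw":87}])

```text
time_s: 10.4
ee_pos: [0.4823, -0.2522, 0.208]
tool_rot: [0.001, 0.629, 0.777, -0.0]
force: [0.9, -0.2, 0.5]
width: 0.087
gripper_force: 0.0
```

```bash
python3 - <<'E'
from h import *
a=grab('scene');b=grab('top')
cv2.imwrite('pics/f.png',np.hstack([a[0][80:380,200:560],b[0][100:400,100:500]])[:,:,::-1])
p,d,c=b;P=cloud(d,c);x,y,z=P[...,0],P[...,1],P[...,2]
m=((x>.5)&(x<.63)&(y>-.3)&(y<.3)&(z>.085)&(z<.11)).astype(np.uint8)
n,l,s,_=cv2.connectedComponentsWithStats(m)
for i in range(1,n):
    if s[i,4]<200: continue
    q=P[l==i]; print(s[i,4],cv2.minAreaRect((q[:,:2]*1000).astype(np.float32)),np.median(q[:,2]))
E
```

```text
943 ((577.7681884765625, 169.34405517578125), (61.8690071105957, 70.45257568359375), 11.2875337600708) 0.09942845425833946
963 ((559.2127075195312, 262.03515625), (62.193885803222656, 70.31193542480469), 10.34872055053711) 0.09944127650222967
402 ((558.9810180664062, -215.41883850097656), (53.95661926269531, 35.287410736083984), 11.259627342224121) 0.09790341235614097
```

View pics/f.png

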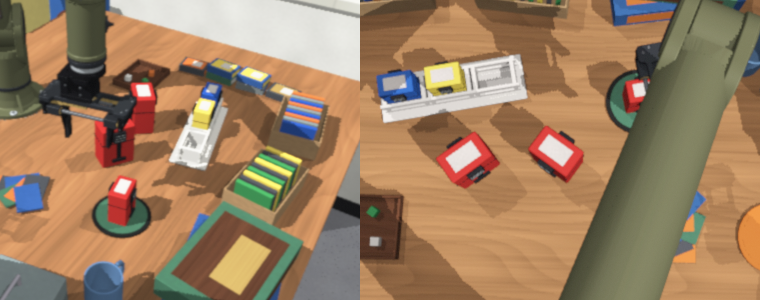

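The final views show the red case standing upright mid-pad at crop (122,200), with its top at 0.098 m as expected. Blue and yellow are unmoved in the rack, and the robot is clear.

```bash
python3 -c "from cell import ctrl; print(ctrl.job_done())"
```

```text
the job is handed in; nothing more can be done
None
```

The red case is unlatched, out of the rack and standing upright in the middle of the green pad; blue and yellow are still in the rack, and the job was handed in after about 10.5 s of the 40 s allowed.

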